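Release the clamped belt retractor

TASK

Two identical clamping fixtures stand on the repair bench and a seat-belt retractor is clamped in one of them. On that fixture slide the safety catch fully aside, then press the round button it uncovers all the way down, so that the jaw lets go of the retractor; leave the catch open and keep clear of the empty fixture.

Things in the scene. Friction and masses are not known exactly. Their poses are not given: they have to be found in the camera images.
- loaded_fixture: grey fixed block, 200 x 200 mm, deck 40 mm above the bench, with the belt retractor (steel bracket, black spool, white round caps, up to 102 mm above the bench) on its +x half (x > 20 mm) and the steel jaw at the retractor's +y end, up to 92 mm high. Origin: centre of its underside, on the bench; z up. Button and catch lie on its -x half; their places are given in this frame
- release_catch (a joint): travel (m) along the fixture's +y of its catch: 0 covers the button, 0.070 fully aside; starts near 0, needs 2 N, stays where left. Aluminium plate, 72 (x) x 52 mm (y), top 74 mm above the bench; steel tab on its middle, 30 (x) x 12 mm (y), from 74 to 102 mm high, to pinch or push sideways from above. Tab centre: x -45, y -45 mm + travel
- release_button (a joint): how far (m) the button is pressed down: 0 out, 0.010 fully down; needs 3 N, stays down, and draws the jaw off the retractor by up to 20 mm. Round, black, 36 mm across, centre at x -45, y -45 mm in the fixture's frame, flat top 66 mm above the bench (56 mm when fully down), in a round collar 54 mm high; with the catch fully aside the plate's edge is 44 mm from its centre
- empty_fixture: the bystander: the same fixture with the same catch and button, but no retractor in it, only two short pins on its dark sole plate. Origin: centre of its underside; same size and axes as the loaded one. Not to be touched

How it is judged (in metres and radians):
On the way, in this order (a step that is already met when the one before it is completed fails the run):
1. the loaded fixture's catch is slid aside (at least 55 of its 70 mm) (value of joint release_catch above 0.055 m), for 0.2 s.
2. the uncovered button is pressed down (at least 7.5 of its 10 mm) (value of joint release_button above 0.0075 m), for 0.2 s.
At the end, for the whole second after the job is handed in: The loaded fixture's catch stands at least 55 mm of its 70 mm aside and its button is at least 7.5 mm of its 10 mm down (value of joint release_catch above 0.055 m and value of joint release_button above 0.0075 m); the robot touches nothing.
It fails at once if the empty fixture is touched with more than 2 N (contact force between empty_fixture and the fingers above 2 N or contact force between empty_fixture and the arm above 2 N).
It also fails if it takes over 40 s, if anything falls off the work surface, if the arm or the gripper's body presses on something with over 40 N, if the wrist force passes 120 N, or if a joint passes its speed limit or range.

ROBOT

A 6-joint arm with a two-finger parallel gripper is mounted at the origin on the work surface. World frame = base frame: x ahead of the robot, y to its left, z up, the work surface at z = 0. Lengths are in mm, angles in rad, forces in N, time in s.
With the tool pointing down it reaches from about 400 to 825 mm from the base axis. Payload 7 kg.
Tool frame: the origin (TCP) lies on the mounting face of the last link; the fingertips stand 178 mm ahead of it and the grasp point (between the pads) lies 159 mm ahead of it (ctrl.grip_point_offset is the distance from the TCP to the grasp point, in mm); z points along the fingers, y is the line along which they close (so a half turn about z gives the same grasp; the last joint's range is limited). The gripper opens to 88 mm and grips with 3 to 60 N. Pads are 19 mm wide; open, the fingers measure 130 mm over their backs; the gripper's body (78 mm by 193 mm) begins 47 mm behind the grasp point.
Start: joints at [1.618, 0.359, 0.012, 0, -1.224, -0.288], TCP at [160.984, 655.5, 404.661] pointing down, gripper open.
Joint ranges: [-3.07, 3.07], [-1.43, 2.12], [-1.02, 1.25], [-3.03, 1.67], [-3.05, -0], [-3.03, 3.03]. Speed limits (rad/s): [2.39, 2.39, 3.01, 3.14, 3.14, 3.14].

INTERFACE

Orientations are given as a unit quaternion [w, x, y, z].
In Python, from workcell import telemetry, cams, ctrl gives the robot as it stands.
- The arm moves only by the tool jog_arm, never from a script. Its argument "moves" is a list of rows, each a list of 3 entries, a list of its own where there are three numbers: the shift along the tool's x, y, z each as a share of 40 mm, from -1 to 1, then the turn, a rotation vector about the tool's x, y, z each as a share of 6 degrees, from -1 to 1, then the gripper command: -1 is shut, 1 is fully open, values between are in proportion. A call has 1 to 5 rows; each row shifts and turns the commanded pose from where the row before left it, along the tool's axes as they then stand; what a row does not reach is not made up. A row lasts 1/8 s, in which the tool goes at most 62.5 mm and 10.7 degrees, less where a joint would pass 70% of its speed; a pose out of reach is approached as far as the arm can. A call with a number of a shift or a turn outside -1 to 1 is refused whole. A call with a gripper value outside its range is refused whole. The fingers move at their own pace and stop on an object; the grip force is fixed at half the most. Time passes only in rows, so rows that do not move let the fingers close. It gives the time, the measured TCP pose, the force, the opening and the grip force at its end, in the units of the state.
- telemetry.observe(): the state, without advancing time (a new reading comes with each control period).
- cams.get_image(name): name is "scene" or "side" or "wrist"; returns (picture, depth): 420x560x3 uint8, red, green, blue; 420x560 float32, mm along the optical axis (not along the pixel's ray), 0 where there is no reading.
- cams.calibration(name): a dict with "K" (3x3 intrinsics, pixels), "dist_coeffs" ([k1, k2, p1, p2, k3] as OpenCV has them; the pictures are not rectified), "position" and "rotation" of the camera in the world. Camera axes: x right, y down, z forward; pixel columns grow to the right and rows downward; lengths in mm; the calibration is good to about 2 mm. A picture is of the moment at which its call begins: read the wrist's pose just before it. calibration takes no time and is no camera call; for the wrist camera it gives the pose at the moment of the call.
- ctrl.finish_job(): hands the job in; it is judged then, once.
Trained networks look in the newest picture that a camera, given by its name, has taken for a name from the list of things; names that differ only in an ending like _2 or _b are one class to them, and where a whole thing is asked for, a point or a joint stands for the part that bears it (a point fixed in the world has none). Each returns a list of dicts, best first, with "confidence" (0 to 1); they miss things now and then, are a little off and sometimes report something else, mostly with a low value. They report only what shows in the picture. A call takes as long as a camera call.
- cams.boxes_of(camera, name): "xy" ([column, row] in pixels, amid what is visible of it).
- cams.place_of(camera, name): "xy" ([column, row] in pixels: a listed point, or the origin of a listed thing).
The state is a dict: "clock": time; "joint_pos": joint angles; "joint_vel": joint speeds; "joint_efforts": joint torques, N m; "tool_pos": TCP position; "eef_rot": TCP orientation; "contact_force": force on the tool from outside, world axes, zero at the start; "torque": the same for the moment, N m; "opening": finger opening in mm; "gripper_force": force on a finger pad.
Only numpy, scipy, OpenCV 4.12 (cv2) and the standard library are available. Lean on these libraries where they do the work, as an engineer would, in place of code of your own. Each camera call takes 0.05 s, during which the arm holds its last target. There are 200 camera calls.

## Working session

There is one attempt and no reset: what is moved stays moved. The work goes in short steps, Python scripts to look and compute and a tool call to move; the robot and the scene stay as the last step left them, time stands still between calls to the robot, and variables do not carry over. Pictures are saved under pics/ and viewed, at most 10 in all, crops included, and the job is handed in when it is done.

Besides the shell and the picture viewer there is one more tool, called in YAML: its name, and indented under it one key for each argument. jog_arm: Moves the arm, as the interface text tells. Shift numbers are shares of 40 mm and turn numbers shares of 6 degrees, none past 1 either way. Its arguments: {"type":"object","properties":{"moves":{"type":"array","items":{"type":"array"}}},"required":["moves"]}

```bash
mkdir -p pics
cat > h.py <<'E'
import numpy as np, cv2
from workcell import telemetry, cams, ctrl
def px2w(cal,uv,depth):
    K=np.array(cal["K"]);d=np.array(cal["dist_coeffs"])
    p=cv2.undistortPoints(np.array(uv,float).reshape(-1,1,2),K,d).reshape(-1,2)
    z=np.array(depth,float).reshape(-1,1)
    c=np.hstack([p*z,z])
    R=np.array(cal["rotation"])
    if R.size==4:
        from scipy.spatial.transform import Rotation as Ro
        R=Ro.from_quat(R[[1,2,3,0]]).as_matrix()
    return c@R.T+np.array(cal["position"])
def cloud(cal,depth):
    v,u=np.mgrid[0:depth.shape[0],0:depth.shape[1]]
    return px2w(cal,np.stack([u,v],-1).reshape(-1,2),depth.ravel()).reshape(depth.shape+(3,))
E
python3 - <<'E'
from h import *
for n in ["scene","side"]:
    im,d=cams.get_image(n);cal=cams.calibration(n)
    np.savez(f"{n}.npz",im=im,d=d)
    cv2.imwrite(f"pics/{n}1.png",im[:,:,::-1])
    C=cloud(cal,d)
    print(n,cal["position"])
    for t in ["loaded_fixture","release_catch","release_button","empty_fixture"]:
        for f in ("boxes_of","place_of"):
            for r in getattr(cams,f)(n,t)[:3]:
                u,v=np.round(r["xy"]).astype(int)
                print(t,f,round(r["confidence"],2),u,v,C[v,u].round() if 0<=v<420 and 0<=u<560 else "")
s=telemetry.observe();print(s["clock"],s["eef_rot"],s["tool_pos"],s["opening"])
E
```

```text
scene [1416.45983912  -72.28865861  877.99588241]
loaded_fixture boxes_of 0.78 381 237 [647. 213.  99.]
loaded_fixture place_of 0.79 384 242 [654. 219.  91.]
release_catch boxes_of 0.97 364 214 [542. 200.  70.]Traceback (most recent call last):
  File "<stdin>", line 10, in <module>
ValueError: it knows: empty_fixture, loaded_fixture
```

Run:
```python
from h import *
for n in ["scene","side"]:
    im,d=cams.get_image(n);cal=cams.calibration(n)
    np.savez(f"{n}.npz",im=im,d=d)
    cv2.imwrite(f"pics/{n}1.png",im[:,:,::-1])
    C=cloud(cal,d)
    print(n,cal["position"])
    for t in ["loaded_fixture","release_catch","release_button","empty_fixture"]:
        for f in ("boxes_of","place_of"):
            try: rs=getattr(cams,f)(n,t)[:3]
            except ValueError: continue
            for r in rs:
                u,v=np.round(r["xy"]).astype(int)
                print(t,f,round(r["confidence"],2),u,v,C[v,u].round() if 0<=v<420 and 0<=u<560 else "")
s=telemetry.observe();print(s["clock"],s["eef_rot"],s["tool_pos"],s["opening"])
```

```text
scene [1416.45983912  -72.28865861  877.99588241]
loaded_fixture place_of 0.95 384 242 [655. 219.  91.]
release_catch boxes_of 0.88 366 213 [549. 202.  80.]
empty_fixture boxes_of 0.88 210 238 [ 579. -156.   46.]
empty_fixture place_of 0.91 212 240 [ 584. -152.   45.]
side [237.22610876 530.29463442 842.67842278]
loaded_fixture boxes_of 0.9 195 328 [559. 265.  39.]
loaded_fixture place_of 0.68 199 327 [549. 263.  52.]
release_catch boxes_of 0.85 227 301 [525. 202.  78.]
empty_fixture boxes_of 0.78 305 196 [ 535. -138.   53.]
empty_fixture place_of 0.96 304 199 [ 533. -128.   53.]
0.9 [ 1.18187608e-05  9.92758626e-01 -1.20126228e-01 -9.62182442e-06] [161.00509152 655.47572999 404.64134106] 87.78387544862117
```

View pics/scene1.png

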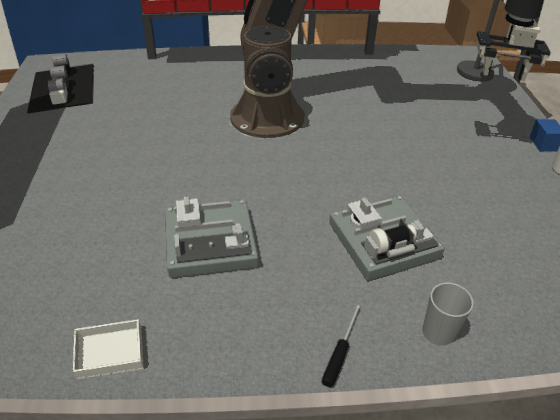

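View pics/side1.png

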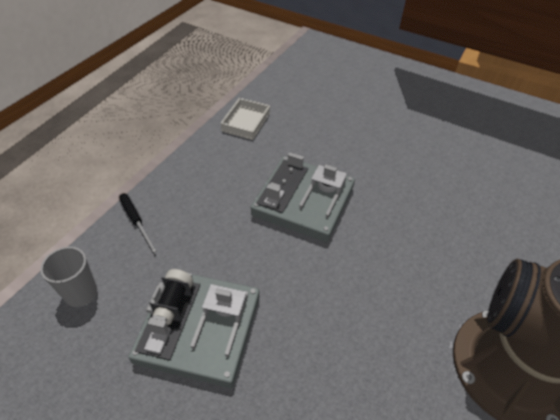

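The scene view shows the loaded fixture on the right (about 385,240) with its catch at (366,213) and the empty one on the left (210,238). The side view has the loaded one at bottom left, with its tab near (225,297). Next I'll get the pose from the depth.

Run:
```python
from h import *
for n in ["scene","side"]:
    f=np.load(n+".npz");C=cloud(cams.calibration(n),f["d"]).reshape(-1,3);C=C[f["d"].ravel()>0]
    for nm,c in [("loaded",(600,225)),("empty",(580,-155))]:
        P=C[(np.hypot(C[:,0]-c[0],C[:,1]-c[1])<165)&(C[:,2]>30)&(C[:,2]<115)]
        D=P[abs(P[:,2]-40)<6]
        print(n,nm,len(P),"all",cv2.minAreaRect(P[:,:2].astype(np.float32)),"deck",cv2.minAreaRect(D[:,:2].astype(np.float32)),np.median(D[:,2]))
        if nm=="loaded":
            T=P[(P[:,2]>94)]
            print(" high pts",T.round()[:: max(1,len(T)//25)].tolist())
```

```text
scene loaded 5334 all ((566.037353515625, 250.64100646972656), (204.87652587890625, 202.98583984375), 18.115406036376953) deck ((566.0361938476562, 250.53683471679688), (202.56381225585938, 204.58941650390625), 17.091419219970703) 39.932545157567006
 high pts [[523.0, 194.0, 103.0], [528.0, 193.0, 101.0], [534.0, 204.0, 103.0], [538.0, 199.0, 100.0], [539.0, 197.0, 95.0], [548.0, 204.0, 100.0], [591.0, 271.0, 97.0], [606.0, 218.0, 95.0], [612.0, 292.0, 94.0], [617.0, 274.0, 97.0], [618.0, 269.0, 95.0], [622.0, 218.0, 98.0], [621.0, 278.0, 95.0], [629.0, 219.0, 102.0], [624.0, 263.0, 95.0], [632.0, 213.0, 102.0], [630.0, 284.0, 97.0], [636.0, 217.0, 103.0], [630.0, 202.0, 94.0], [634.0, 225.0, 97.0], [637.0, 211.0, 98.0], [638.0, 289.0, 96.0], [639.0, 229.0, 96.0], [645.0, 224.0, 100.0], [646.0, 224.0, 98.0], [647.0, 225.0, 95.0], [653.0, 232.0, 97.0], [655.0, 219.0, 94.0]]
scene empty 5496 all ((552.1600952148438, -161.0060577392578), (203.60330200195312, 199.79164123535156), 6.3714823722839355) deck ((551.3839721679688, -160.8630828857422), (201.9573974609375, 199.41819763183594), 6
[... 429 characters left out ...]
], [621.0, 206.0, 97.0], [624.0, 213.0, 101.0], [636.0, 221.0, 99.0], [646.0, 229.0, 98.0], [619.0, 214.0, 99.0], [620.0, 216.0, 98.0], [623.0, 219.0, 95.0], [616.0, 220.0, 96.0], [627.0, 242.0, 95.0], [535.0, 195.0, 100.0], [528.0, 194.0, 100.0], [529.0, 196.0, 100.0], [529.0, 200.0, 102.0], [529.0, 202.0, 101.0], [533.0, 204.0, 98.0], [523.0, 202.0, 100.0], [619.0, 269.0, 95.0], [629.0, 284.0, 98.0], [618.0, 281.0, 96.0], [596.0, 271.0, 96.0]]
side empty 5174 all ((548.7130737304688, -160.05264282226562), (200.3495330810547, 203.70523071289062), 6.571765899658203) deck ((548.7836303710938, -160.03651428222656), (200.21649169921875, 203.71298217773438), 6.5618672370910645) 39.29730162021497
```

Fixture centre is (565, 250) and its yaw is about 17.2°. The tab is near (533, 198), which agrees with the geometry, so travel is a few mm. I'll turn the tool by -31° about its z so that tool x = fixture +x and tool y = fixture -y.

jog_arm:
  moves:
    - [[0,0,0],[0,0,-1],1]
    - [[0,0,0],[0,0,-1],1]
    - [[0,0,0],[0,0,-1],1]
    - [[0,0,0],[0,0,-1],1]
    - [[0,0,0],[0,0,-1],1]

```text
clock: 1.52
tool_pos: [161.0, 655.5, 404.7]
eef_rot: [0.0, 0.99, 0.143, -0.0]
contact_force: [-0.3, -0.6, -0.6]
opening: 87.4
gripper_force: 0.0
```

jog_arm:
  moves:
    - [[0,0,0],[0,0,-0.17],1]
    - [[0.4,1,0],[0,0,0],1]
    - [[0.4,1,0],[0,0,0],1]
    - [[0.4,1,0],[0,0,0],1]
    - [[0.4,1,0],[0,0,0],1]

```text
clock: 2.15
tool_pos: [270.2, 520.5, 404.8]
eef_rot: [-0.0, 0.989, 0.149, 0.0]
contact_force: [0.4, 0.7, 0.5]
opening: 87.9
gripper_force: 0.0
```

jog_arm:
  moves:
    - [[0.4,1,0],[0,0,0],1]
    - [[0.4,1,0],[0,0,0],1]
    - [[0.4,1,0],[0,0,0],1]
    - [[0.4,1,0],[0,0,0],1]
    - [[0.4,1,0],[0,0,0],1]

```text
clock: 2.78
tool_pos: [405.8, 353.1, 404.9]
eef_rot: [-0.0, 0.989, 0.149, 0.0]
contact_force: [1.1, 1.6, 0.2]
opening: 87.4
gripper_force: 0.0
```

jog_arm:
  moves:
    - [[0.4,1,0],[0,0,0],1]
    - [[0.4,1,0],[0,0,0],1]
    - [[0.4,1,0],[0,0,0],1]
    - [[0,0,0],[0,0,0],1]

```text
clock: 3.28
tool_pos: [487.7, 251.9, 404.6]
eef_rot: [0.0, 0.989, 0.147, 0.0]
contact_force: [0.3, 0.7, 0.3]
opening: 87.6
gripper_force: 0.0
```

```bash
cat > look.py <<'E'
from h import *
import sys
from scipy.spatial.transform import Rotation as Ro
s=telemetry.observe();cal=cams.calibration("wrist")
im,d=cams.get_image("wrist");cv2.imwrite(f"pics/{sys.argv[1]}.png",im[:,:,::-1])
C=cloud(cal,d);q=s["eef_rot"];R=Ro.from_quat([q[1],q[2],q[3],q[0]]).as_matrix();p=np.array(s["tool_pos"])
print(s["clock"],p.round(1),"tool x heading",np.degrees(np.arctan2(R[1,0],R[0,0])),"z",R[:,2].round(4))
M=C.reshape(-1,3)[(d.ravel()>0)]
D=M[(abs(M[:,2]-40)<5)&(np.hypot(M[:,0]-565,M[:,1]-250)<165)]
if len(D)>500: print("deck",len(D),cv2.minAreaRect(D[:,:2].astype(np.float32)))
T=M[(M[:,2]>95)&(M[:,2]<106)&(np.hypot(M[:,0]-533,M[:,1]-198)<45)]
if len(T):
    r=cv2.minAreaRect(T[:,:2].astype(np.float32));c=np.r_[r[0],102-0.]
    print("tab",len(T),r,"median",np.median(T,0)); print("tool-frame offset",(R.T@(c-p)).round(1))
for r in cams.boxes_of("wrist","release_catch")[:2]: print(r)
E
python3 look.py w1
```

```text
3.275 [487.7 251.9 404.6] tool x heading 16.923506051677446 z [ 0.e+00 -2.e-04 -1.e+00]
deck 17629 ((565.54345703125, 249.96270751953125), (200.63780212402344, 201.42190551757812), 17.15821647644043)
tab 498 ((534.2061767578125, 199.45655822753906), (30.037466049194336, 13.423887252807617), 17.822792053222656) median [534.49654808 200.45157176 102.62125106]
tool-frame offset [ 29.2  63.6 302.7]
{'xy': [347.0, 162.4], 'confidence': 0.82}
```

View pics/w1.png

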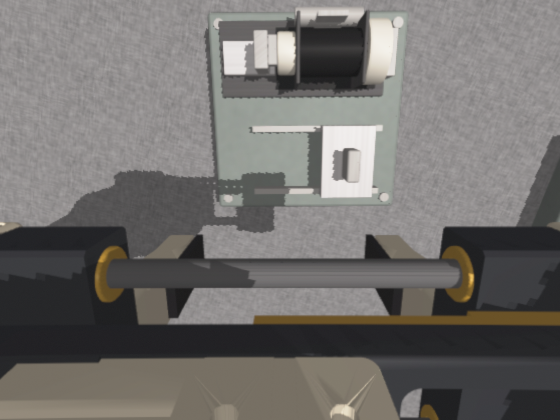

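The wrist view shows the retractor at the top and the catch plate at right (347,162), with its tab at (352,165). The measured tab is 30 x 13 mm at 102 mm height, as specified. Moving over it and down to fingertip height 80 mm.

jog_arm:
  moves:
    - [[0.73,0.8,0],[0,0,0],1]
    - [[0,0.79,0],[0,0,0.0],1]
    - [[0,0,1],[0,0,0],1]
    - [[0,0,1],[0,0,0],1]
    - [[0,0,0],[0,0,0],1]

```text
clock: 4.0
tool_pos: [532.0, 202.0, 322.1]
eef_rot: [0.001, 0.989, 0.15, -0.003]
contact_force: [0.2, 0.2, 1.0]
opening: 87.7
gripper_force: 0.0
```

```bash
python3 look.py w2
```

```text
4.0 [532.  202.  322.1] tool x heading 17.230462160997273 z [-0.0048 -0.0033 -1.    ]
deck 26581 ((566.1453857421875, 249.7677001953125), (199.5378875732422, 200.42398071289062), 17.161361694335938)
tab 773 ((534.4498291015625, 199.7303009033203), (30.09459686279297, 11.828629493713379), 17.064599990844727) median [535.61067591 200.16867502 102.63930087]
tool-frame offset [  2.9   2.5 220.1]
{'xy': [284.9, 208.6], 'confidence': 0.67}
```

View pics/w2.png

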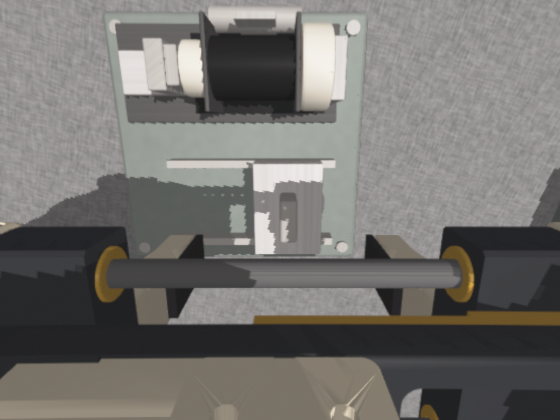

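The tab at (288,218) sits between the fingers, with about 3 mm of lag still settling. Descending.

jog_arm:
  moves:
    - [[0.03,0.03,1],[0,0,0],1]
    - [[0,0,0.62],[0,0,0],1]
    - [[0,0,0],[0,0,0],1]
    - [[0,0,0],[0,0,0],1]

```text
clock: 4.6
tool_pos: [535.5, 201.8, 262.1]
eef_rot: [-0.001, 0.989, 0.15, 0.001]
contact_force: [0.5, 0.1, -0.3]
opening: 87.5
gripper_force: 0.0
```

jog_arm:
  moves:
    - [[-0.03,0.04,0.04],[0,0,0],-1]
    - [[0,0,0],[0,0,0],-1]
    - [[0,0,0],[0,0,0],-1]
    - [[0,0,0],[0,0,0],-1]
    - [[0,0,0],[0,0,0],-1]

```text
clock: 5.22
tool_pos: [534.0, 199.1, 258.3]
eef_rot: [0.0, 0.989, 0.15, -0.0]
contact_force: [1.1, 0.1, 0.2]
opening: 42.9
gripper_force: 0.0
```

jog_arm:
  moves:
    - [[0,0,0],[0,0,0],-1]
    - [[0,0,0],[0,0,0],-1]
    - [[0,0,0],[0,0,0],-1]
    - [[0,0,0],[0,0,0],-1]
    - [[0,0,0],[0,0,0],-1]

```text
clock: 5.85
tool_pos: [534.1, 199.1, 258.2]
eef_rot: [0.0, 0.989, 0.15, -0.0]
contact_force: [0.2, 0.1, -0.1]
opening: 11.8
gripper_force: 30.0
```

Gripped at travel of about 6 mm. Sliding 63 mm along fixture +y (tool -y).

jog_arm:
  moves:
    - [[0,-0.4,0],[0,0,0],-1]
    - [[0,-0.4,0],[0,0,0],-1]
    - [[0,-0.4,0],[0,0,0],-1]
    - [[0,-0.38,0],[0,0,0],-1]
    - [[0,0,0],[0,0,0],-1]

```text
clock: 6.48
tool_pos: [514.9, 260.6, 258.3]
eef_rot: [0.0, 0.989, 0.15, -0.0]
contact_force: [-0.7, -1.1, 0.9]
opening: 11.8
gripper_force: 30.0
```

jog_arm:
  moves:
    - [[0,0,0],[0,0,0],-1]
    - [[0,0,0],[0,0,0],-1]

```text
clock: 6.72
tool_pos: [515.1, 260.0, 258.3]
eef_rot: [-0.0, 0.989, 0.15, 0.0]
contact_force: [-0.9, 0.2, 0.6]
opening: 11.9
gripper_force: 30.0
```

jog_arm:
  moves:
    - [[0,0,0],[0,0,0],0]
    - [[0,0,0],[0,0,0],0]
    - [[0,0,0],[0,0,0],0]
    - [[0,0,0],[0,0,0],0]
    - [[0,0,0],[0,0,0],0]

```text
clock: 7.35
tool_pos: [515.4, 259.4, 258.3]
eef_rot: [0.0, 0.989, 0.15, 0.0]
contact_force: [0.1, -0.2, -0.5]
opening: 43.2
gripper_force: 0.0
```

jog_arm:
  moves:
    - [[0,0,-1],[0,0,0],0]
    - [[0,0,-1],[0,0,0],0]
    - [[0,0,-1],[0,0,0],-1]
    - [[0,0,0],[0,0,0],-1]
    - [[0,0,0],[0,0,0],-1]

```text
clock: 7.98
tool_pos: [515.1, 259.3, 378.0]
eef_rot: [-0.0, 0.989, 0.15, -0.0]
contact_force: [-0.2, 0.6, -0.6]
opening: 19.7
gripper_force: 0.0
```

```bash
sed -i 's/198)<45/230)<70/; s/M\[:,0\]-533,M/M[:,0]-520,M/' look.py
cat >> look.py <<'E'
c=np.array([565.8,249.9]);a=np.radians(17.16);F=np.array([[np.cos(a),-np.sin(a)],[np.sin(a),np.cos(a)]])
L=(M[:,:2]-c)@F
T=L[(M[:,2]>95)&(M[:,2]<106)&(L[:,0]<-20)&(abs(L).max(1)<100)]
print("tab fixture frame",T.mean(0) if len(T) else None)
B=M[(M[:,2]>50)&(M[:,2]<70)&(np.hypot(L[:,0]+45,L[:,1]+45)<20)]
if len(B): print("button",len(B),np.median(B,0),B.mean(0))
b=np.r_[c+F@[-45,-45],66]; print("button nominal",b,"tool offset",R.T@(b-p))
E
python3 look.py w3
```

```text
7.975 [515.1 259.3 378. ] tool x heading 17.209806881863074 z [-4.e-04  2.e-04 -1.e+00]
deck 15882 ((566.6442260742188, 250.573486328125), (198.50289916992188, 200.6624298095703), 17.229705810546875)
tab 485 ((515.472412109375, 260.8226318359375), (29.93290138244629, 11.310166358947754), 17.105819702148438) median [516.08310192 261.03439324 102.69091066]
tool-frame offset [  0.9  -1.3 276. ]
{'xy': [282.4, 195.7], 'confidence': 0.69}
tab fixture frame [-44.16137339  25.26238266]
button 1276 [537.59670396 196.07489661  66.69727688] [537.51501551 195.8642762   65.18499756]
button nominal [536.0800423  193.62634618  66.        ] tool offset [  0.73455205  69.01166236 311.95401341]
```

View pics/w3.png

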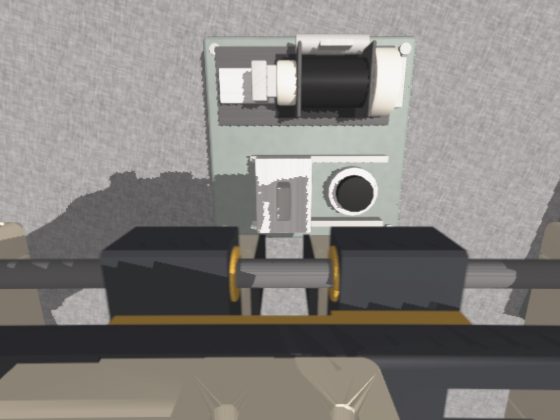

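The catch is fully aside (tab at fixture y=+25) and the black button is exposed at (355,192). It's at tool offset (1, 69) with its top at 66 mm. I'll go over it with the fingers shut and down to about 70 mm.

jog_arm:
  moves:
    - [[0.02,0.9,0],[0,0,0],-1]
    - [[0,0.81,0],[0,0,0],-1]
    - [[0,0,0],[0,0,0],-1]
    - [[0,0,1],[0,0,0],-1]
    - [[0,0,1],[0,0,0],-1]

```text
clock: 8.7
tool_pos: [536.2, 194.6, 297.0]
eef_rot: [-0.0, 0.989, 0.15, 0.0]
contact_force: [0.1, 0.9, -0.6]
opening: 0.3
gripper_force: 0.0
```

jog_arm:
  moves:
    - [[0,0,1],[0,0,0],-1]
    - [[0,0,0.2],[0,0,0],-1]
    - [[0,0,0],[0,0,0],-1]
    - [[0,0,0],[0,0,0],-1]

```text
clock: 9.2
tool_pos: [536.9, 194.9, 251.8]
eef_rot: [-0.0, 0.989, 0.15, 0.001]
contact_force: [0.7, 0.1, 0.4]
opening: 0.5
gripper_force: 0.0
```

jog_arm:
  moves:
    - [[0,0,0.2],[0,0,0],-1]
    - [[0,0,0.1],[0,0,0],-1]
    - [[0,0,0.1],[0,0,0],-1]
    - [[0,0,0],[0,0,0],-1]
    - [[0,0,0],[0,0,0],-1]

```text
clock: 9.82
tool_pos: [536.6, 194.5, 234.4]
eef_rot: [-0.0, 0.989, 0.15, 0.0]
contact_force: [1.3, 1.2, 3.3]
opening: 0.4
gripper_force: 1.5
```

jog_arm:
  moves:
    - [[0,0,0.03],[0,0,0],-1]
    - [[0,0,0.02],[0,0,0],-1]
    - [[0,0,0],[0,0,0],-1]

```text
clock: 10.2
tool_pos: [536.5, 194.5, 234.2]
eef_rot: [-0.0, 0.989, 0.15, 0.001]
contact_force: [-5.6, 0.7, 20.0]
opening: 0.5
gripper_force: 9.8
```

Bottomed out: 20 N with the tip at 56 mm. Retracting and checking.

jog_arm:
  moves:
    - [[0,0,-0.5],[0,0,0],-1]
    - [[0,0,-1],[0,0,0],-1]
    - [[0,0,-1],[0,0,0],-1]
    - [[0,0,-1],[0,0,0],-1]
    - [[0,0,0],[0,0,0],-1]

```text
clock: 10.82
tool_pos: [536.5, 194.3, 375.1]
eef_rot: [-0.001, 0.989, 0.15, 0.002]
contact_force: [0.4, -0.0, -0.6]
opening: 0.3
gripper_force: 0.0
```

jog_arm:
  moves:
    - [[-1,0,0],[0,0,0],-1]
    - [[0,0,0],[0,0,0],-1]
    - [[0,0,0],[0,0,0],-1]

```text
clock: 11.2
tool_pos: [497.9, 182.3, 371.7]
eef_rot: [0.0, 0.989, 0.15, -0.001]
contact_force: [0.7, -0.2, -0.4]
opening: 0.6
gripper_force: 0.0
```

```bash
python3 look.py w4
```

```text
11.2 [497.9 182.3 371.7] tool x heading 17.228016927318368 z [-1.1e-03 -7.0e-04 -1.0e+00]
deck 18706 ((560.0621337890625, 247.91607666015625), (186.486083984375, 200.16192626953125), 17.45386505126953)
tab 614 ((515.5828857421875, 260.4080810546875), (29.243810653686523, 12.413104057312012), 17.484399795532227) median [516.15627276 259.49803889 102.7383207 ]
tool-frame offset [ 40.4 -69.4 269.6]
{'xy': [204.5, 152.7], 'confidence': 0.63}
tab fixture frame [-44.65052757  23.97682687]
button 1407 [536.56177922 193.88259233  56.6091759 ] [536.47184073 193.78105804  56.47247127]
button nominal [536.0800423  193.62634618  66.        ] tool offset [ 40.19373274   0.42227372 305.61469947]
```

View pics/w4.png

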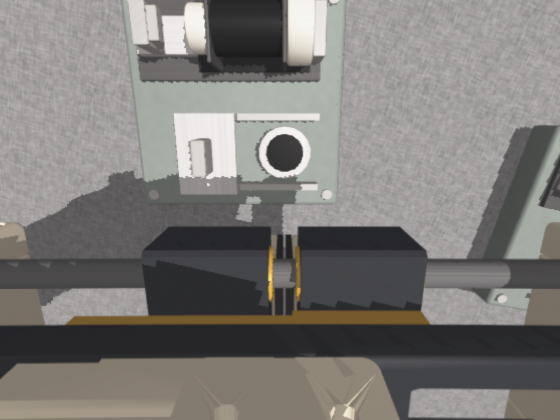

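The button at (285,153) now stands at 56.5 mm, which is fully down. The catch is still aside and the jaw at top left has drawn off. The arm is clear, so I'm handing in.

```bash
python3 -c "
from workcell import ctrl
print(ctrl.finish_job())"
```

```text
the job is handed in; nothing more can be done
None
```

I slid the loaded fixture's catch fully aside (about 70 mm) and pressed its button fully down; the jaw drew off the retractor, the empty fixture was never approached, and I handed the job in with the arm clear.

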